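# Draw the sealed tray's shuttle out of the bench sealer and lock it out

## Robot

A 7-joint arm with a two-finger parallel gripper is mounted at the origin on a cart in front of the work surface, level with it; the furniture and walls round the work are solid. World frame = base frame: x ahead of the robot, y to its left, z up, the work surface at z = 0. Lengths are in m, angles in rad, forces in N, time in s.
With the tool pointing down it reaches from about 0.425 to 0.925 m from the base axis. Payload 6.8 kg.
Tool frame: the origin (TCP) lies at the very end of the fingers, on their centre line; the grasp point (between the pads) lies 19 mm behind it; z points along the fingers, y is the line along which they close (so a half turn about z gives the same grasp; the last joint's range is limited). The gripper opens to 85 mm and grips with 20 to 120 N. Pads are 22 mm wide; open, the fingers measure 114 mm over their backs; the gripper's body (76 mm by 85 mm) begins 54 mm behind the grasp point. The pads swing forward as they close: fully open they stand 13 mm farther back than shut.
Start: joints at [1.125, 0.477, 0.022, 1.555, -0.011, 1.109, -0.083], TCP at [0.224, -0.637, 0.231] pointing down, gripper open.
Joint ranges: [-2.96, 2.96], [-0.34, 2.1], [-1.41, 1.46], [0.24, 2.44], [-1.37, 4.51], [0.17, 1.92], [-2.96, 2.96]. Speed limits (rad/s): [2.39, 2.39, 3.14, 3.14, 3.14, 3.14, 3.14].

## Interface

Orientations are given as a unit quaternion [w, x, y, z].
In Python, from station import telemetry, viewer, job, search_frame, cut_out gives the robot as it stands. The module is installed in compiled form; this text tells all that it offers.
- The arm moves only by the shell command python3 -m crank 'ROWS' [FORCE]. ROWS is JSON, a list of rows, each an object with "delta_rot": the turn, a rotation vector about the tool's x, y, z in degrees, a list of three; "xyz": the shift along the tool's x, y, z in m, a list of three; "fingers": the gripper command: -1 is fully open, 1 is shut, values between are in proportion. In form: [{"delta_rot": [ax, ay, az], "xyz": [dx, dy, dz], "fingers": fingers}, ...]. A call has 1 to 10 rows; each row is the pose to reach, as a shift and turn from the pose commanded when the call began, along the tool's axes at that moment; what a row does not reach only later rows make up. A row lasts 1/10 s, in which the tool goes at most 50 mm and 8.59 degrees, less where a joint would pass 70% of its speed; a pose out of reach is approached as far as the arm can. A call with a gripper value outside its range is refused whole. The fingers move at their own pace and stop on an object; FORCE is the grip in N (left out, the last holds). Time passes only in rows, so rows that repeat a pose let the fingers close. It gives the time, the measured TCP pose, the force, the opening and the grip force at its end, in the units of the state.
- telemetry.get_obs(): the state, without advancing time (a new reading comes with each control period).
- viewer.read_camera(name): name is "scene" or "side" or "wrist"; returns a dict with "img" (420x560x3 uint8, red, green, blue), "fx", "fy", "cx", "cy" (pixels), "origin" and "rotation" of the camera in the world. Camera axes: x right, y up, looking along -z (the intrinsics and any distortion apply to the point x, -y, -z); pixel columns grow to the right and rows downward; lengths in m; the calibration is good to about 2 mm. A picture is of the moment at which its call begins. There is no depth.
- job.hand_in(): hands the job in; it is judged then, once.
Trained networks look in the newest picture that a camera, given by its name, has taken for a name from the list of things; names that differ only in an ending like _2 or _b are one class to them, and where a whole thing is asked for, a point or a joint stands for the part that bears it (a point fixed in the world has none). Each returns a list of dicts, best first, with "score" (0 to 1); they miss things now and then, are a little off and sometimes report something else, mostly with a low value. They report only what shows in the picture. A call takes as long as a camera call.
- search_frame(camera, thing): "pixel" ([column, row] in pixels, amid what is visible of it).
- cut_out(camera, thing): "pixels" (420x560 bool, what is visible of it) and "pixel" ([column, row] in pixels, amid what is visible of it).
The state is a dict: "t": time; "q": joint angles; "joint_vel": joint speeds; "joint_torque": joint torques, N m; "eef_pos": TCP position; "tool_rot": TCP orientation; "contact_force": force on the tool from outside, world axes, zero at the start; "torque": the same for the moment, N m; "gripper_width": opening from 0.0 (shut) to 1.0 (fully open); "grasp_force": force on a finger pad.
Only numpy, scipy, OpenCV 4.12 (cv2) and the standard library are available. Lean on these libraries where they do the work, as an engineer would, in place of code of your own. Each camera call takes 0.05 s, during which the arm holds its last target. There are 200 camera calls.

## Task

The tray in the bench sealer is sealed. Pull the locking bolt back by its upright tab so the shuttle is free, hook a fingertip behind the shuttle's lip and draw the shuttle out to its front stop with the tray staying seated in its nest, then push the bolt fully home again so that the shuttle is locked out for unloading. Push and hook only: grip or lift nothing, do not touch the tray or the hot head, and leave everything else on the bench where it lies.

Things in the scene. Friction and masses are not known exactly. Their poses are not given: they have to be found in the camera images.
- sealer: Bench tray sealer, fixed: dark grey base 276 (x) x 220 (y) mm, two steel guide rails along x (84 to 98 mm either side of the centre line, tops 35 mm above the bench), a low white head over the rear half, the shuttle between the rails. Origin: on the bench under the middle of the base. +x points away from the robot to the head, +y left to the locking bolt; shuttle and bolt stay parallel to it.
- seal_head: The hot white head on two grey cheeks, part of the sealer (origin and axes as the sealer's): it covers x = 49 to 133 mm, y = -109 to 109 mm of the sealer's frame; its underside is 54 mm and its top 102 mm above the bench.
- shuttle (a joint): How far the shuttle is drawn out along its rails, m: 0 = home under the head, 0.110 = against the front end stops. It moves towards the sealer's -x. Sliding friction about 3 N; it stays where it is left. The engaged bolt blocks it.
- lip (a point): Top middle of the rear face (towards the head) of the shuttle's pull lip: a steel lip along its front edge, 80 mm wide (y), 5 mm thick, top 50 mm above the bench, 22 mm above the flat shuttle deck (deck top 28 mm above the bench). Behind it the deck is bare for 60 mm up to the nest; the head starts 62 mm behind it when the shuttle is home. Moves with the shuttle.
- bolt (a joint): How far the locking bolt is withdrawn, m: 0 = home in a notch of the shuttle's left edge, 0.018 = fully out. Moves towards the sealer's +y; clear of the notch from 0.012 on. Friction about 2.5 N; stays where left. The shuttle has one 12 mm notch for home and one for fully drawn out, so the 8 mm round-ended bolt goes in only at either end of the travel.
- tab (a point): Top middle of the bolt's upright steel tab, left of the sealer: 30 mm along x, 5 mm thick along y, from 20 to 72 mm above the bench; at sealer x = 0, y = 118.5 mm when the bolt is home. Inside it lie the bolt guide (36 mm high) and rail, so from 38 mm up there is free room for a fingertip behind it; outside it 50 mm are free down to the bench. Moves with the bolt.
- sealed_tray: The just sealed blister tray with a white lid sheet, 60 x 125 x 19 mm, 20 g, lying loose between the nest's 12 mm high corner locators on the shuttle deck. Origin: middle of its underside. Not to be touched.
- nest (a point): Middle of the nest on the deck of the shuttle, where the sealed tray's origin lies; moves with the shuttle (97.5 mm behind the lip point).
- tweezers: Bystander: steel tweezers 14 x 130 x 8 mm (long along own y), lying to the right of the sealer. Origin: middle of the underside.
- parts_cup: Bystander: small steel cup, 54 mm across, 36 mm high, left of the sealer's front. Origin: middle of the underside.
- pen: Bystander: click pen 11 x 143 x 12 mm (long along own y), lying across in front of the sealer. Origin: middle of the underside.
- open_tray: Bystander: empty translucent blister tray 60 x 125 x 18 mm (long along own y), at the front right of the bench. Origin: middle of the underside.
- lid_stack: Bystander: banded stack of lid sheets 68 x 132 x 23 mm (long along own y), at the front right of the bench. Origin: middle of the underside.
- nest_fixture: Bystander: red nest fixture with small clamps 32 x 136 x 26 mm (long along own y), at the front right of the bench. Origin: middle of the underside.

How it is judged:
On the way, in this order (a step that is already met when the one before it is completed fails the run):
1. the bolt is withdrawn clear of the notch while the shuttle is still home (value of joint bolt above 0.012 m and value of joint shuttle below 0.01 m), for 0.1 s.
2. the shuttle is drawn out to its front stop with the bolt still withdrawn (value of joint shuttle above 0.106 m and value of joint bolt above 0.008 m), for 0.1 s.
At the end, for the whole second after the job is handed in: The shuttle is at its front stop (drawn out more than 106 of 110 mm), the bolt is home in the rear notch (less than 4 mm withdrawn), and the sealed tray lies at rest in its nest (within 8 mm, tilted less than 0.08 rad) (value of joint shuttle above 0.106 m and value of joint bolt below 0.004 m and linear speed of sealed_tray below 0.02 m/s and distance between sealed_tray and nest below 0.008 m and angle between sealed_tray's own z axis and vertical below 0.08 rad); the robot touches nothing.
It fails at once if the sealed tray is touched by the robot (over 1 N) (contact force between any of the fingers, the arm and sealed_tray above 1 N).
It fails at once if the sealed tray leaves its nest (over 12 mm away or tilted over 0.15 rad) (distance between sealed_tray and nest above 0.012 m or angle between sealed_tray's own z axis and vertical above 0.15 rad).
It fails at once if the hot head is touched by the robot (over 2 N) (contact force between any of the fingers, the arm and seal_head above 2 N).
It fails at once if the lip or the tab is pinched: fingers press both its faces at once (over 2.5 N each) ((contact force between the fingers and shuttle_c0 above 2.5 N and contact force between the fingers and shuttle_c1 above 2.5 N) or (contact force between the fingers and bolt_c0 above 2.5 N and contact force between the fingers and bolt_c1 above 2.5 N)).
It fails at once if a bystander is moved by more than 20 mm (distance of any of tweezers, parts_cup, pen, open_tray, lid_stack, nest_fixture from where it was at the start of the episode above 0.02 m).
It also fails if it takes over 45 s, if anything falls off the work surface, if the arm or the gripper's body presses on something with over 40 N, if the wrist force passes 120 N, or if a joint passes its speed limit or range.

## Working session

There is one attempt and no reset: what is moved stays moved. The work goes in short steps, Python scripts to look and compute and a shell command to move; the robot and the scene stay as the last step left them, time stands still between calls to the robot, and variables do not carry over. Pictures are saved under pics/ and viewed, at most 11 in all, crops included, and the job is handed in when it is done.

```bash
mkdir -p pics; cat > h.py <<'E'
import numpy as np, cv2
from station import telemetry, viewer, job, search_frame, cut_out
def ray(c,px):
    d=np.array([(px[0]-c["cx"])/c["fx"],-(px[1]-c["cy"])/c["fy"],-1.0])
    return np.array(c["origin"]),np.array(c["rotation"])@d
def at_z(c,px,z):
    o,d=ray(c,px); return o+d*(z-o[2])/d[2]
def proj(c,p):
    v=np.array(c["rotation"]).T@(np.array(p)-np.array(c["origin"]))
    return [c["cx"]+c["fx"]*v[0]/-v[2], c["cy"]-c["fy"]*v[1]/-v[2]]
E
python3 - <<'E'
from h import *
ims=[]
for n in ["scene","side"]:
    c=viewer.read_camera(n); cv2.imwrite(f"pics/{n}0.png",c["img"][:,:,::-1])
    print(n,c["fx"],c["fy"],c["cx"],c["cy"],np.round(c["origin"],3),np.round(c["rotation"],3).tolist(),[k for k in c])
    for t,z in [("sealer",.02),("seal_head",.1),("lip",.05),("tab",.07),("sealed_tray",.045),("tweezers",.004),("parts_cup",.02),("pen",.006)]:
        for r in search_frame(n,t)[:1]: print(t,round(r["score"],2),np.round(r["pixel"]),np.round(at_z(c,r["pixel"],z),3))
o=telemetry.get_obs(); print(o)
E
```

```text
scene 469.4847177739055 469.4847177739055 277.22494119870066 209.71605210863407 [-0.057  1.027  0.591] [-0.201, -0.148, 0.534, 0.808] ['img', 'fx', 'fy', 'cx', 'cy', 'origin', 'rotation']Traceback (most recent call last):
  File "<stdin>", line 7, in <module>
  File "h.py", line 7, in at_z
    o,d=ray(c,px); return o+d*(z-o[2])/d[2]
        ~~~^^^^^^
  File "h.py", line 5, in ray
    return np.array(c["origin"]),np.array(c["rotation"])@d
                                 ~~~~~~~~~~~~~~~~~~~~~~~^~
ValueError: matmul: Input operand 1 has a mismatch in its core dimension 0, with gufunc signature (n?,k),(k,m?)->(n?,m?) (size 3 is different from 4)
```

View pics/scene0.png

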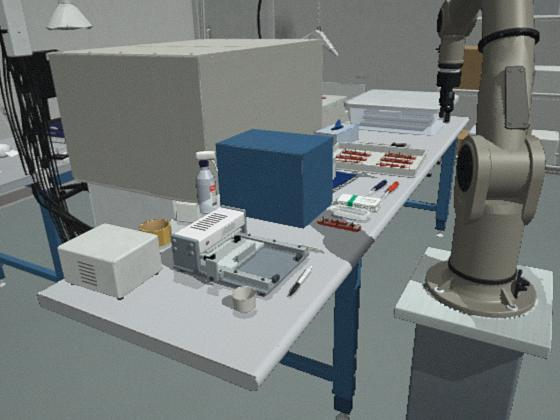

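The scene picture shows the sealer near px (240,250), with the cup at (244,297), the pen at (300,280), and a tall blue box between the arm and the sealer. The camera rotation is a quaternion, so I'll fix the helper.

```bash
cat > h.py <<'E'
import numpy as np, cv2
from scipy.spatial.transform import Rotation as R
from station import telemetry, viewer, job, search_frame, cut_out
def rot(q): return R.from_quat(np.roll(q,-1)).as_matrix()
def ray(c,px):
    d=np.array([(px[0]-c["cx"])/c["fx"],-(px[1]-c["cy"])/c["fy"],-1.0])
    return np.array(c["origin"]),rot(c["rotation"])@d
def at_z(c,px,z):
    o,d=ray(c,px); return o+d*(z-o[2])/d[2]
def proj(c,p):
    v=rot(c["rotation"]).T@(np.array(p)-np.array(c["origin"]))
    return [c["cx"]+c["fx"]*v[0]/-v[2], c["cy"]-c["fy"]*v[1]/-v[2]]
E
python3 - <<'E'
from h import *
for n in ["scene","side"]:
    c=viewer.read_camera(n); cv2.imwrite(f"pics/{n}0.png",c["img"][:,:,::-1])
    print(n,c["fx"],c["cx"],c["cy"],np.round(c["origin"],3),np.round(c["rotation"],3))
    for t,z in [("sealer",.02),("seal_head",.1),("lip",.05),("tab",.07),("sealed_tray",.045),("tweezers",.004),("parts_cup",.02),("pen",.006)]:
        for r in search_frame(n,t)[:1]: print(t,round(r["score"],2),np.round(r["pixel"]),np.round(at_z(c,r["pixel"],z),3))
o=telemetry.get_obs(); print(o)
E
```

```text
scene 469.4847177739055 277.22494119870066 209.71605210863407 [-0.057  1.027  0.591] [-0.201 -0.148  0.534  0.808]
sealer 0.57 [237. 256.] [0.56  0.153 0.02 ]
seal_head 0.74 [206. 235.] [0.602 0.22  0.1  ]
lip 0.94 [235. 252.] [0.547 0.18  0.05 ]
tab 0.6 [212. 270.] [0.519 0.309 0.07 ]
sealed_tray 0.7 [217. 245.] [0.615 0.161 0.045]
tweezers 0.59 [310. 246.] [ 0.431 -0.013  0.004]
parts_cup 0.58 [243. 299.] [0.443 0.309 0.02 ]
side 446.8725875975408 279.56988802740926 209.41526439583822 [0.201 0.891 0.76 ] [-0.149 -0.082  0.449  0.877]
sealer 0.71 [238. 261.] [0.575 0.161 0.02 ]
seal_head 0.72 [208. 242.] [0.628 0.203 0.1  ]
lip 0.77 [241. 257.] [0.559 0.175 0.05 ]
tab 0.68 [227. 286.] [0.541 0.29  0.07 ]
sealed_tray 0.68 [316. 281.] [0.37  0.189 0.045]
tweezers 0.51 [303. 239.] [0.455 0.009 0.004]
parts_cup 0.61 [270. 318.] [0.439 0.304 0.02 ]
pen 0.71 [316. 286.] [0.375 0.166 0.006]
{'t': 1.0, 'q': array([ 1.12488271,  0.47702016,  0.02240981,  1.555397  , -0.01151329,
        1.10928933, -0.08309842]), 'joint_vel': array([-1.49920711e-03, -1.59239638e-03,  6.95741001e-06,  6.12643021e-04,
        9.50468910e-04,  2.49879303e-04,  6.15713575e-04]), 'joint_torque': array([ 2.99757785e-04, -5.96319616e+01,  1.60633475e+00, -2.81545633e+01,
        1.24409524e-02,  1.41908142e-03,  1.32855041e-05]), 'eef_pos': array([ 0.22372324, -0.63686768,  0.23129583]), 'tool_rot': array([4.66960345e-06, 9.85771994e-01, 1.68087998e-01, 1.17390592e-05]), 'contact_force': array([-0.53243695,  0.00357456,  0.40498165]), 'torque': array([-0.01779196, -0.01759844,  0.0403786 ]), 'grasp_force': 0.0, 'gripper_width': 0.9999221465389286}
```

View pics/side0.png

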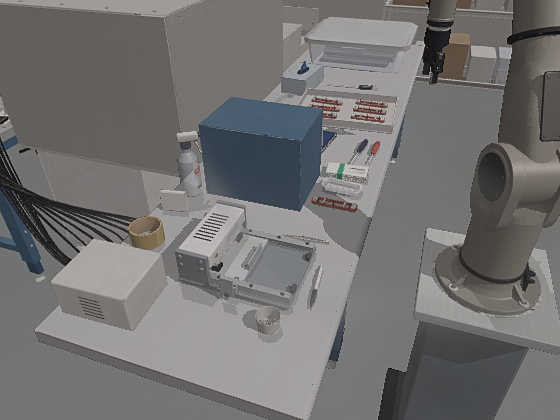

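The side picture shows the sealer with its head at (210,245), a tab candidate near (222,285), the deck and lip at (240–310,265), and the blue box at (260,150). Next I'll enlarge both.

```bash
python3 - <<'E'
import cv2,numpy as np
a=cv2.imread("pics/scene0.png")[200:320,165:325]; b=cv2.imread("pics/side0.png")[195:345,170:330]
a=cv2.resize(a,None,fx=5,fy=5,interpolation=cv2.INTER_CUBIC);b=cv2.resize(b,(640,600),interpolation=cv2.INTER_CUBIC)
cv2.imwrite("pics/za.png",a);cv2.imwrite("pics/zb.png",b)
E
```

```text
(no output)
```

View pics/zb.png

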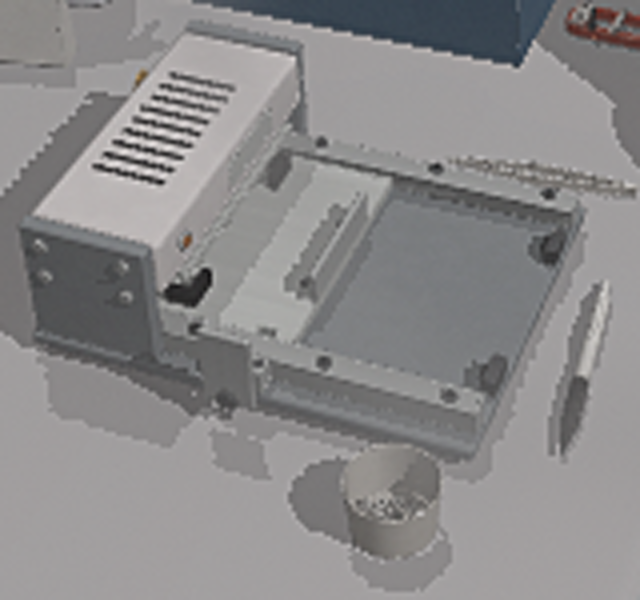

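View pics/za.png

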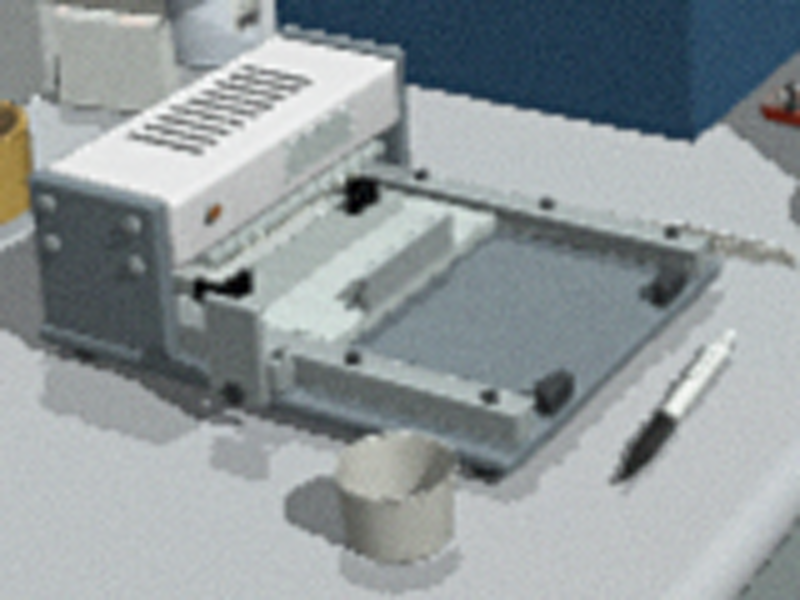

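Both crops are clear. The tab's top edge is at side crop (198,335)–(252,345) and scene crop (208,305)–(262,312). The lip is at side crop (290,285)–(345,207), and the cup is in front of and left of the tab. I'll fit the sealer pose from the corners.

```bash
python3 - <<'E'
from h import *
from scipy.optimize import least_squares
C={n:viewer.read_camera(n) for n in("scene","side")}
P=[ # cam,u,v, sealer pt
("side",198,335,(.015,.121,.072)),("side",252,345,(-.015,.121,.072)),
("scene",208,305,(.015,.121,.072)),("scene",262,312,(-.015,.121,.072)),
("side",152,250,(.049,.109,.102)),("side",22,228,(.133,.109,.102)),
("scene",165,205,(.049,.109,.102)),("scene",32,178,(.133,.109,.102)),
("side",305,50,(.049,-.109,.102)),("scene",403,52,(.049,-.109,.102)),
("side",475,455,(-.138,.11,.008)),("side",582,208,(-.138,-.11,.008)),
("scene",500,470,(-.138,.11,.008)),("scene",718,262,(-.138,-.11,.008)),
("side",303,300,(-.018,.04,.050)),("side",370,207,(-.018,-.04,.05)),
("scene",362,285,(-.018,.04,.050)),("scene",452,217,(-.018,-.04,.050))]
def px(c,u,v): return (170+u/4,195+v/4) if c=="side" else (165+u/5,200+v/5)
def T(p,q): 
    c,s=np.cos(p[2]),np.sin(p[2]); return np.array([p[0]+c*q[0]-s*q[1],p[1]+s*q[0]+c*q[1],q[2]])
def f(p): return np.concatenate([np.array(proj(C[c],T(p,q)))-px(c,u,v) for c,u,v,q in P])
r=least_squares(f,[.57,.17,0.1],loss="soft_l1")
print(r.x,np.degrees(r.x[2]));
for a,e in zip(P,f(r.x).reshape(-1,2)): print(a[0],a[3],np.round(e,1))
for n,q in [("tab",(0,.1185,.072)),("lip",(-.013,0,.05))]: print(n,np.round(T(r.x,q),4))
for n,t in [("scene","tweezers"),("side","tweezers"),("side","parts_cup"),("scene","parts_cup")]:
    for k in search_frame(n,t)[:1]: print(t,np.round(at_z(C[n],k["pixel"],.02),3))
# blue box: bottom front corner (side crop 520,65 / scene crop 690,138), top from full picture
for n,p in [("side",px("side",520,65)),("scene",px("scene",690,138))]: print("box",at_z(C[n],p,0))
# heights via nearest vertical: top corner side(302,141)? scene(302,150)
E
```

```text
[0.54842428 0.1525919  0.00615824] 0.35284101242647825
side (0.015, 0.121, 0.072) [ 1.4 -0.9]
side (-0.015, 0.121, 0.072) [ 0.5 -0.3]
scene (0.015, 0.121, 0.072) [-0.4 -2.3]
scene (-0.015, 0.121, 0.072) [-0.6 -0.9]
side (0.049, 0.109, 0.102) [-0.1  3.2]
side (0.133, 0.109, 0.102) [-1.5  0.5]
scene (0.049, 0.109, 0.102) [-1.6  1.1]
scene (0.133, 0.109, 0.102) [-2.7 -0.3]
side (0.049, -0.109, 0.102) [ 0.2 -1.6]
scene (0.049, -0.109, 0.102) [ 0.3 -0.8]
side (-0.138, 0.11, 0.008) [0.4 2.7]
side (-0.138, -0.11, 0.008) [0.4 1.9]
scene (-0.138, 0.11, 0.008) [1.8 2.2]
scene (-0.138, -0.11, 0.008) [-0.1  2. ]
side (-0.018, 0.04, 0.05) [ 3.8 -5.5]
side (-0.018, -0.04, 0.05) [-0.6 -3.3]
scene (-0.018, 0.04, 0.05) [ 0.4 -1.9]
scene (-0.018, -0.04, 0.05) [-0.7 -1.6]
tab [0.5477 0.2711 0.072 ]
lip [0.5354 0.1525 0.05  ]
tweezers [0.405 0.012 0.02 ]
tweezers [0.439 0.025 0.02 ]
parts_cup [0.444 0.307 0.02 ]
parts_cup [0.443 0.311 0.02 ]
box [ 0.50218384 -0.11252003  0.        ]
box [ 0.50459887 -0.11686572  0.        ]
```

```bash
python3 -m crank '[{"delta_rot":[0,0,0],"xyz":[0.05,-0.1,-0.1],"fingers":1},{"delta_rot":[0,0,0],"xyz":[0.1,-0.2,-0.22],"fingers":1},{"delta_rot":[0,0,9],"xyz":[0.1,-0.2,-0.22],"fingers":1},{"delta_rot":[0,0,19],"xyz":[0.1,-0.215,-0.22],"fingers":1},{"delta_rot":[0,0,19],"xyz":[0.1,-0.215,-0.22],"fingers":1},{"delta_rot":[0,0,19],"xyz":[0.1,-0.215,-0.22],"fingers":1},{"delta_rot":[0,0,19],"xyz":[0.1,-0.215,-0.22],"fingers":1},{"delta_rot":[0,0,19],"xyz":[0.1,-0.215,-0.22],"fingers":1}]'
python3 - <<'E'
from h import *
o=telemetry.get_obs(); print(np.round(o["eef_pos"],4),R.from_quat(np.roll(o["tool_rot"],-1)).as_matrix().round(3),np.round(o["q"],2))
c=viewer.read_camera("side")
for z in (.1,.15,.2,.25,.3): print(z,proj(c,[.503,-.115,z]))
E
```

```text
t: 2.1
eef_pos: [0.2482, -0.3994, 0.4549]
tool_rot: [0.002, 1.0, 0.005, 0.002]
contact_force: [-1.0, 0.1, 0.1]
gripper_width: -0.0
grasp_force: 0.0
[ 0.2482 -0.3994  0.4549] [[ 1.     0.009  0.004]
 [ 0.01  -1.    -0.005]
 [ 0.004  0.005 -1.   ]] [ 0.9  -0.01 -0.02  1.68 -0.    1.46 -0.68]
0.1 [np.float64(300.59815667729947), np.float64(181.4542548702293)]
0.15 [np.float64(300.9255974066128), np.float64(165.7598559063726)]
0.2 [np.float64(301.26925677239285), np.float64(149.28808953348036)]
0.25 [np.float64(301.63037037577243), np.float64(131.97973276735428)]
0.3 [np.float64(302.01030259900915), np.float64(113.7693900796661)]
```

```bash
python3 -m crank '[{"delta_rot":[0,0,0],"xyz":[0.04,-0.03,0],"fingers":1},{"delta_rot":[0,0,0],"xyz":[0.08,-0.07,0],"fingers":1},{"delta_rot":[0,0,0],"xyz":[0.12,-0.1,0],"fingers":1},{"delta_rot":[0,0,0],"xyz":[0.14,-0.15,0],"fingers":1},{"delta_rot":[0,0,0],"xyz":[0.16,-0.2,0],"fingers":1},{"delta_rot":[0,0,0],"xyz":[0.18,-0.25,0],"fingers":1},{"delta_rot":[0,0,0],"xyz":[0.195,-0.3,0],"fingers":1},{"delta_rot":[0,0,0],"xyz":[0.21,-0.35,0],"fingers":1},{"delta_rot":[0,0,0],"xyz":[0.22,-0.4,0],"fingers":1},{"delta_rot":[0,0,0],"xyz":[0.22,-0.42,0],"fingers":1}]'
python3 -m crank '[{"delta_rot":[0,0,0],"xyz":[0,-0.05,0.01],"fingers":1},{"delta_rot":[0,0,0],"xyz":[0,-0.1,0.04],"fingers":1},{"delta_rot":[0,0,0],"xyz":[0,-0.14,0.07],"fingers":1},{"delta_rot":[0,0,0],"xyz":[0,-0.16,0.11],"fingers":1},{"delta_rot":[0,0,0],"xyz":[0,-0.16,0.15],"fingers":1},{"delta_rot":[0,0,0],"xyz":[0,-0.16,0.15],"fingers":1},{"delta_rot":[0,0,0],"xyz":[0,-0.16,0.15],"fingers":1}]'
python3 - <<'E'
from h import *
o=telemetry.get_obs(); print(np.round(o["eef_pos"],4),np.round(o["q"],2))
c=viewer.read_camera("wrist"); print(c["fx"],c["origin"],c["rotation"]); cv2.imwrite("pics/w1.png",c["img"][:,:,::-1])
for t,z in [("lip",.05),("tab",.072),("seal_head",.1),("parts_cup",.02),("tweezers",.004)]:
    for k in search_frame("wrist",t)[:1]: print(t,k["score"],np.round(k["pixel"]),np.round(at_z(c,k["pixel"],z),3))
E
```

```text
t: 3.15
eef_pos: [0.4649, 0.022, 0.4497]
tool_rot: [-0.001, 1.0, 0.003, -0.001]
contact_force: [-0.4, 0.2, 0.1]
gripper_width: 0.008
grasp_force: 0.0
t: 3.85
eef_pos: [0.4636, 0.1793, 0.3008]
tool_rot: [0.0, 1.0, 0.002, -0.001]
contact_force: [0.7, 0.1, 0.5]
gripper_width: 0.004
grasp_force: 0.0
[0.4636 0.1793 0.3008] [ 0.15  0.19 -0.73  1.84  0.13  1.16 -2.18]
326.94768325551195 [0.53794259 0.18100085 0.44400598] [ 0.70072495 -0.10601814  0.1059069  -0.6975159 ]
lip 0.68 [313.  83.] [0.564 0.148 0.05 ]
tab 0.85 [208.  97.] [0.548 0.262 0.072]
seal_head 0.65 [320.  22.] [0.614 0.147 0.1  ]
parts_cup 0.66 [182. 185.] [0.438 0.315 0.02 ]
tweezers 0.94 [415. 197.] [ 0.419 -0.004  0.004]
```

View pics/w1.png

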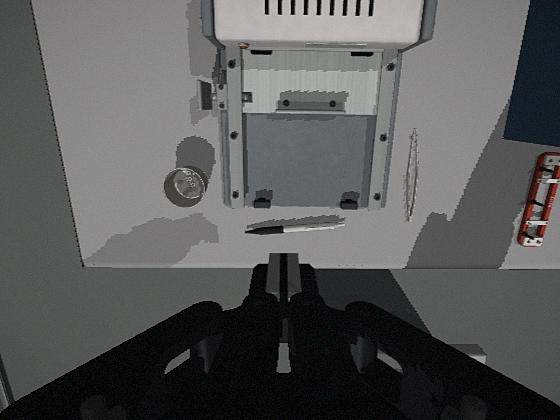

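The wrist picture shows the tab at (206,96), the lip at (277–344, 93–112), the head at the top down to row 50, the cup at (185,185), the pen at (295,227), and the tweezers at (413,175). I'll overlay a model of the fit on an enlarged crop.

```bash
cat > ov.py <<'E'
from h import *
import sys
def T(p,q): 
    c,s=np.cos(p[2]),np.sin(p[2]); return np.array([p[0]+c*q[0]-s*q[1],p[1]+s*q[0]+c*q[1],q[2]])
def overlay(c,p,x0,y0,w,h,k,name):
    im=cv2.resize(np.ascontiguousarray(c["img"][y0:y0+h,x0:x0+w,::-1]),None,fx=k,fy=k,interpolation=cv2.INTER_CUBIC)
    def rect(a,b,c2,d,z,col):
        pts=[((np.array(proj(c,T(p,q)))-[x0,y0])*k).astype(int) for q in [(a,c2,z),(b,c2,z),(b,d,z),(a,d,z)]]
        cv2.polylines(im,[np.array(pts)],True,col,1)
    rect(-.015,.015,.116,.121,.072,(0,0,255)); rect(-.015,.015,.121,.121,.02,(0,0,255))
    rect(-.018,-.013,-.04,.04,.05,(255,0,255)); rect(.049,.133,-.109,.109,.102,(0,255,0))
    for s in(1,-1): rect(-.138,.05,s*.084,s*.098,.035,(255,255,0))
    rect(-.138,.138,-.11,.11,.012,(0,255,255))
    cv2.imwrite(name,im)
E
python3 - <<'E'
from ov import *
c=viewer.read_camera("wrist")
overlay(c,[.5484,.1526,.006],180,0,240,220,2.7,"pics/o1.png")
E
```

```text
(no output)
```

View pics/o1.png

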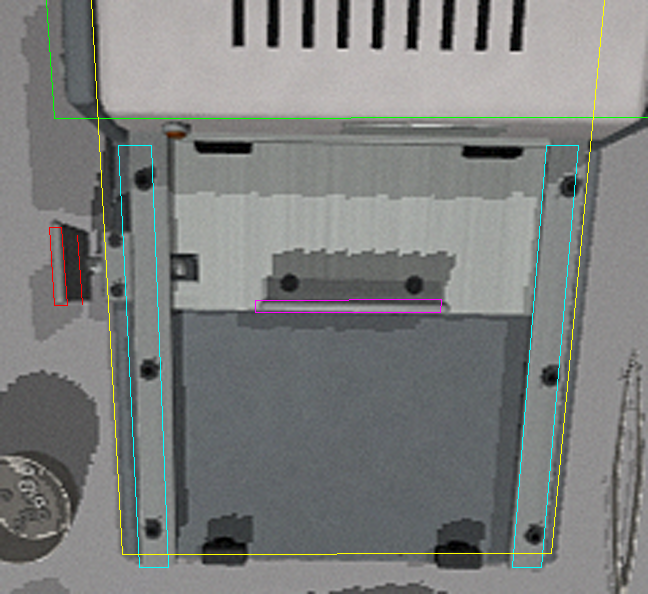

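The overlay fits in x (lip row 301) and is about 3 mm off in y (the actual lip is to the right of the model). I'll use sealer ≈ (0.549, 0.150, 0°) and approach behind the tab with clearance.

```bash
python3 -m crank '[{"delta_rot":[0,0,0],"xyz":[0.03,-0.03,0.03],"fingers":1},{"delta_rot":[0,0,0],"xyz":[0.06,-0.05,0.06],"fingers":1},{"delta_rot":[0,0,0],"xyz":[0.078,-0.058,0.1],"fingers":1},{"delta_rot":[0,0,0],"xyz":[0.078,-0.058,0.14],"fingers":1},{"delta_rot":[0,0,0],"xyz":[0.078,-0.058,0.18],"fingers":1},{"delta_rot":[0,0,0],"xyz":[0.078,-0.058,0.18],"fingers":1},{"delta_rot":[0,0,0],"xyz":[0.078,-0.058,0.18],"fingers":1}]'
python3 - <<'E'
from ov import *
o=telemetry.get_obs(); print(np.round(o["eef_pos"],4),np.round(rot(o["tool_rot"]),3).tolist())
c=viewer.read_camera("side"); p=[.549,.150,0]
e=o["eef_pos"]
overlay(c,p,180,180,150,140,4.2,"pics/s2.png")
E
```

```text
t: 4.9
eef_pos: [0.5411, 0.2391, 0.1221]
tool_rot: [-0.0, 1.0, 0.003, -0.0]
contact_force: [0.9, 0.7, 0.2]
gripper_width: 0.003
grasp_force: 0.0
[0.5411 0.2391 0.1221] [[1.0, 0.006, -0.0], [0.006, -1.0, 0.0], [-0.0, -0.0, -1.0]]
```

View pics/s2.png

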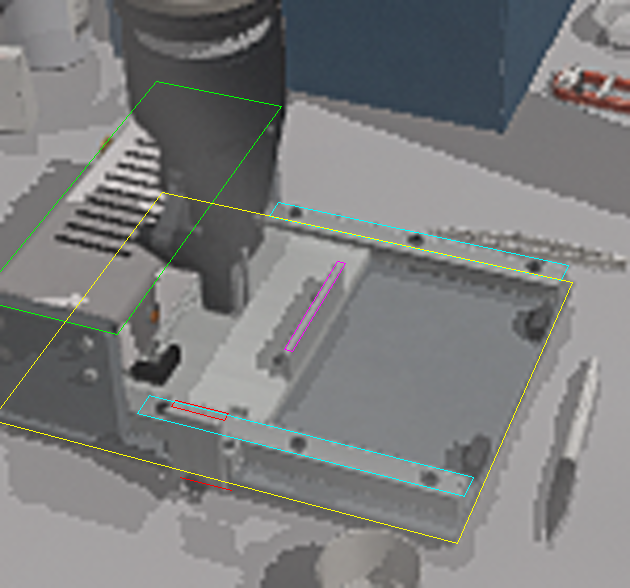

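The fingertip at crop (225,315) is above and inside the tab (165–235, 400), and the model lines up with the image. I'll descend and push outward.

```bash
python3 -m crank '[{"delta_rot":[0,0,0],"xyz":[0,0,0.025],"fingers":1},{"delta_rot":[0,0,0],"xyz":[0,0,0.05],"fingers":1},{"delta_rot":[0,0,0],"xyz":[0,0,0.075],"fingers":1},{"delta_rot":[0,0,0],"xyz":[0,0,0.075],"fingers":1}]'
python3 -m crank '[{"delta_rot":[0,0,0],"xyz":[0,-0.006,0],"fingers":1},{"delta_rot":[0,0,0],"xyz":[0,-0.01,0],"fingers":1},{"delta_rot":[0,0,0],"xyz":[0,-0.014,0],"fingers":1},{"delta_rot":[0,0,0],"xyz":[0,-0.017,0],"fingers":1},{"delta_rot":[0,0,0],"xyz":[0,-0.02,0],"fingers":1},{"delta_rot":[0,0,0],"xyz":[0,-0.02,0],"fingers":1}]'
```

```text
t: 5.35
eef_pos: [0.5409, 0.2384, 0.0464]
tool_rot: [0.0, 1.0, 0.003, -0.0]
contact_force: [-1.7, -0.1, -0.4]
gripper_width: 0.002
grasp_force: 0.0
t: 5.95
eef_pos: [0.5411, 0.2592, 0.0466]
tool_rot: [-0.0, 1.0, 0.003, 0.0]
contact_force: [0.3, -0.3, 0.5]
gripper_width: 0.003
grasp_force: 0.4
```

```bash
python3 -m crank '[{"delta_rot":[0,0,0],"xyz":[0,-0.003,0],"fingers":1},{"delta_rot":[0,0,0],"xyz":[0,-0.006,0],"fingers":1}]'; python3 -m crank '[{"delta_rot":[0,0,0],"xyz":[0,-0.002,0],"fingers":1},{"delta_rot":[0,0,0],"xyz":[0,-0.004,0],"fingers":1}]'
python3 - <<'E'
from ov import *
o=telemetry.get_obs(); print(o["contact_force"],o["eef_pos"])
c=viewer.read_camera("side");overlay(c,[.549,.150,0],180,180,150,140,4.2,"pics/s3.png")
E
```

```text
t: 6.15
eef_pos: [0.5409, 0.2647, 0.0462]
tool_rot: [0.0, 1.0, 0.003, 0.0]
contact_force: [0.5, -2.1, 0.3]
gripper_width: -0.001
grasp_force: 1.3
t: 6.35
eef_pos: [0.5409, 0.2689, 0.0462]
tool_rot: [0.0, 1.0, 0.003, 0.0]
contact_force: [2.2, -4.9, 0.3]
gripper_width: 0.004
grasp_force: 3.3
[ 2.17620651 -4.88485407  0.28744024] [0.54094512 0.26893377 0.04624567]
```

View pics/s3.png

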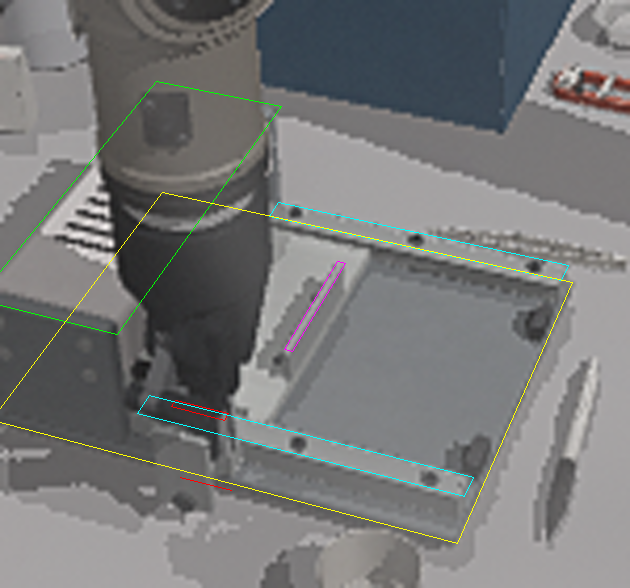

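The tab has moved outward (now at about crop (180,460)) and there is sliding force. I'll keep pushing to the stop.

```bash
for i in 1; do python3 -m crank '[{"delta_rot":[0,0,0],"xyz":[0,-0.002,0],"fingers":1},{"delta_rot":[0,0,0],"xyz":[0,-0.003,0],"fingers":1}]'; python3 -m crank '[{"delta_rot":[0,0,0],"xyz":[0,-0.002,0],"fingers":1},{"delta_rot":[0,0,0],"xyz":[0,-0.003,0],"fingers":1}]'; done | grep -E "pos|force"
```

```text
eef_pos: [0.5409, 0.269, 0.0461]
contact_force: [-0.3, -10.0, 6.7]
grasp_force: 5.5
eef_pos: [0.5409, 0.2692, 0.0459]
contact_force: [-1.3, -17.3, 12.0]
grasp_force: 8.8
```

The bolt is at its outer stop, which gives sealer y ≈ 0.150. I'll back off, lift, and move behind the lip.

```bash
python3 -m crank '[{"delta_rot":[0,0,0],"xyz":[0,0.02,0],"fingers":1},{"delta_rot":[0,0,0],"xyz":[0,0.02,-0.03],"fingers":1},{"delta_rot":[0,0,0],"xyz":[0,0.03,-0.06],"fingers":1},{"delta_rot":[0,0,0],"xyz":[0.01,0.07,-0.06],"fingers":1},{"delta_rot":[0,0,0],"xyz":[0.013,0.11,-0.06],"fingers":1},{"delta_rot":[0,0,0],"xyz":[0.013,0.129,-0.06],"fingers":1},{"delta_rot":[0,0,0],"xyz":[0.013,0.129,-0.06],"fingers":1},{"delta_rot":[0,0,0],"xyz":[0.013,0.129,-0.06],"fingers":1}]'
python3 - <<'E'
from ov import *
c=viewer.read_camera("wrist"); cv2.imwrite("pics/w4.png",cv2.resize(c["img"][:,:,::-1],(700,525)))
E
```

```text
t: 7.6
eef_pos: [0.5541, 0.1471, 0.1063]
tool_rot: [-0.001, 1.0, 0.003, -0.0]
contact_force: [-0.4, 0.4, -0.6]
gripper_width: 0.001
grasp_force: 0.0
```

View pics/w4.png

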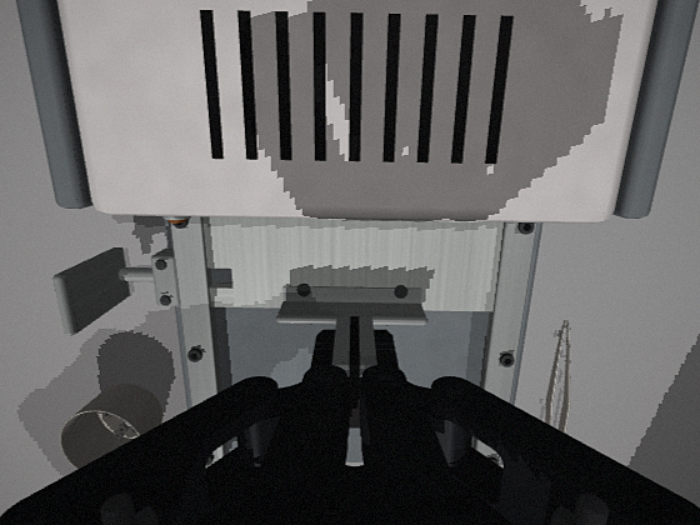

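The bolt is withdrawn (tab at (95,285), rod visible). The lip's top edge is at rows 303–325, with the finger at (353,318). I'll check the lip's x from this close view.

```bash
python3 - <<'E'
from ov import *
c=viewer.read_camera("wrist")
for r in (299,303,320,325): print(r,at_z(c,[353/1.25,r/1.25],.05).round(4))
print(at_z(c,[353/1.25,215/1.25],.102).round(4), [np.round(np.array(proj(c,[x,.147,z]))*1.25) for x,z in [(.5431,.1063),(.5651,.1063),(.536,.05),(.598,.102)]])
E
```

```text
299 [0.5454 0.1501 0.05  ]
303 [0.5431 0.1501 0.05  ]
320 [0.5333 0.15   0.05  ]
325 [0.5304 0.15   0.05  ]
[0.6    0.1502 0.102 ] [array([360., 359.]), array([361., 308.]), array([359., 315.]), array([362., 221.])]
```

The lip's rear face is confirmed at x ≈ 0.536, so the finger clears it by 7 mm. I'll descend.

```bash
python3 -m crank '[{"delta_rot":[0,0,0],"xyz":[0,-0.003,0.025],"fingers":1},{"delta_rot":[0,0,0],"xyz":[0,-0.003,0.045],"fingers":1},{"delta_rot":[0,0,0],"xyz":[0,-0.003,0.06],"fingers":1},{"delta_rot":[0,0,0],"xyz":[0,-0.003,0.067],"fingers":1},{"delta_rot":[0,0,0],"xyz":[0,-0.003,0.067],"fingers":1}]'
python3 -m crank '[{"delta_rot":[0,0,0],"xyz":[-0.004,0,0],"fingers":1},{"delta_rot":[0,0,0],"xyz":[-0.008,0,0],"fingers":1},{"delta_rot":[0,0,0],"xyz":[-0.012,0,0],"fingers":1},{"delta_rot":[0,0,0],"xyz":[-0.016,0,0],"fingers":1},{"delta_rot":[0,0,0],"xyz":[-0.02,0,0],"fingers":1}]'
```

```text
t: 8.2
eef_pos: [0.5538, 0.1497, 0.0385]
tool_rot: [-0.0, 1.0, 0.004, -0.001]
contact_force: [-0.0, -0.4, 0.3]
gripper_width: 0.0
grasp_force: 0.0
t: 8.7
eef_pos: [0.5352, 0.1495, 0.0401]
tool_rot: [-0.001, 1.0, 0.003, 0.001]
contact_force: [2.8, 1.2, 0.7]
gripper_width: 0.001
grasp_force: 1.7
```

```bash
python3 -m crank '[{"delta_rot":[0,0,0],"xyz":[-0.004,0,0],"fingers":1},{"delta_rot":[0,0,0],"xyz":[-0.009,0,0],"fingers":1},{"delta_rot":[0,0,0],"xyz":[-0.014,0,0],"fingers":1},{"delta_rot":[0,0,0],"xyz":[-0.019,0,0],"fingers":1},{"delta_rot":[0,0,0],"xyz":[-0.024,0,0],"fingers":1},{"delta_rot":[0,0,0],"xyz":[-0.029,0,0],"fingers":1},{"delta_rot":[0,0,0],"xyz":[-0.034,0,0],"fingers":1},{"delta_rot":[0,0,0],"xyz":[-0.039,0,0],"fingers":1},{"delta_rot":[0,0,0],"xyz":[-0.044,0,0],"fingers":1},{"delta_rot":[0,0,0],"xyz":[-0.049,0,0],"fingers":1}]'
python3 -m crank '[{"delta_rot":[0,0,0],"xyz":[-0.005,0,0],"fingers":1},{"delta_rot":[0,0,0],"xyz":[-0.01,0,0],"fingers":1},{"delta_rot":[0,0,0],"xyz":[-0.015,0,0],"fingers":1},{"delta_rot":[0,0,0],"xyz":[-0.02,0,0],"fingers":1},{"delta_rot":[0,0,0],"xyz":[-0.025,0,0],"fingers":1},{"delta_rot":[0,0,0],"xyz":[-0.03,0,0],"fingers":1},{"delta_rot":[0,0,0],"xyz":[-0.034,0,0],"fingers":1},{"delta_rot":[0,0,0],"xyz":[-0.038,0,0],"fingers":1},{"delta_rot":[0,0,0],"xyz":[-0.041,0,0],"fingers":1},{"delta_rot":[0,0,0],"xyz":[-0.043,0,0],"fingers":1}]'
```

```text
t: 9.7
eef_pos: [0.485, 0.1487, 0.0393]
tool_rot: [-0.0, 1.0, 0.003, -0.0]
contact_force: [2.0, 1.1, 0.1]
gripper_width: 0.001
grasp_force: 1.7
t: 10.7
eef_pos: [0.4421, 0.1482, 0.0393]
tool_rot: [0.0, 1.0, 0.003, -0.0]
contact_force: [3.3, 1.9, 0.2]
gripper_width: 0.004
grasp_force: 1.6
```

```bash
python3 -m crank '[{"delta_rot":[0,0,0],"xyz":[-0.002,0,0],"fingers":1},{"delta_rot":[0,0,0],"xyz":[-0.004,0,0],"fingers":1},{"delta_rot":[0,0,0],"xyz":[-0.006,0,0],"fingers":1}]'; python3 -m crank '[{"delta_rot":[0,0,0],"xyz":[-0.002,0,0],"fingers":1},{"delta_rot":[0,0,0],"xyz":[-0.004,0,0],"fingers":1},{"delta_rot":[0,0,0],"xyz":[-0.004,0,0],"fingers":1}]'
```

```text
t: 11.0
eef_pos: [0.4375, 0.1483, 0.0394]
tool_rot: [-0.0, 1.0, 0.003, 0.001]
contact_force: [9.3, 1.7, -6.3]
gripper_width: -0.0
grasp_force: 5.3
t: 11.3
eef_pos: [0.4374, 0.1483, 0.0399]
tool_rot: [-0.001, 1.0, 0.002, 0.004]
contact_force: [17.3, 1.1, -13.0]
gripper_width: 0.004
grasp_force: 8.6
```

The front stop is reached (force rise at x = 0.437, as predicted). I'll back off, lift, and go over to the outside of the tab.

```bash
python3 -m crank '[{"delta_rot":[0,0,0],"xyz":[0.012,0,0],"fingers":1},{"delta_rot":[0,0,0],"xyz":[0.012,0,-0.03],"fingers":1},{"delta_rot":[0,0,0],"xyz":[0.012,0,-0.08],"fingers":1},{"delta_rot":[0,0,0],"xyz":[0.03,-0.04,-0.08],"fingers":1},{"delta_rot":[0,0,0],"xyz":[0.055,-0.08,-0.08],"fingers":1},{"delta_rot":[0,0,0],"xyz":[0.08,-0.12,-0.08],"fingers":1},{"delta_rot":[0,0,0],"xyz":[0.1,-0.15,-0.08],"fingers":1},{"delta_rot":[0,0,0],"xyz":[0.113,-0.175,-0.08],"fingers":1},{"delta_rot":[0,0,0],"xyz":[0.113,-0.175,-0.08],"fingers":1},{"delta_rot":[0,0,0],"xyz":[0.113,-0.175,-0.08],"fingers":1}]'
python3 - <<'E'
from ov import *
c=viewer.read_camera("side"); cv2.imwrite("pics/s5.png",cv2.resize(np.ascontiguousarray(c["img"][180:340,170:340,::-1]),None,fx=3.5,fy=3.5,interpolation=cv2.INTER_CUBIC))
E
```

```text
t: 12.3
eef_pos: [0.5428, 0.3232, 0.118]
tool_rot: [0.001, 1.0, 0.004, -0.002]
contact_force: [-0.5, -0.5, -1.9]
gripper_width: 0.0
grasp_force: 0.0
```

View pics/s5.png

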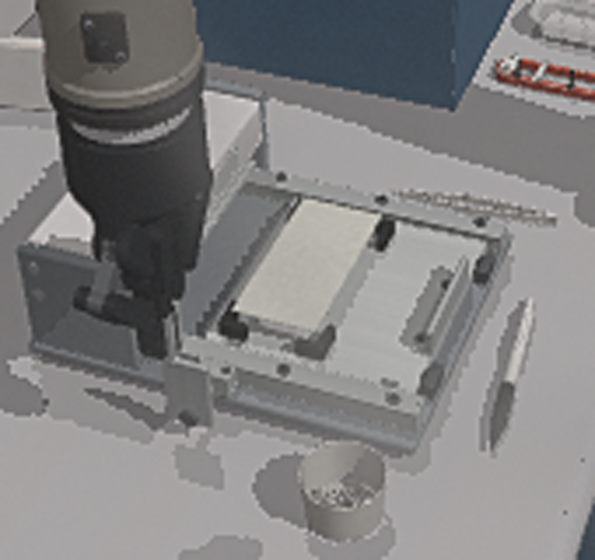

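The shuttle is fully out with the tray seated at (310,265), and the tab is at (190,390). I'll descend outside the tab and push the bolt home.

```bash
python3 -m crank '[{"delta_rot":[0,0,0],"xyz":[0.003,0,0.03],"fingers":1},{"delta_rot":[0,0,0],"xyz":[0.003,0,0.06],"fingers":1},{"delta_rot":[0,0,0],"xyz":[0.003,0,0.072],"fingers":1},{"delta_rot":[0,0,0],"xyz":[0.003,0,0.072],"fingers":1}]'
python3 -m crank '[{"delta_rot":[0,0,0],"xyz":[0,0.005,0],"fingers":1},{"delta_rot":[0,0,0],"xyz":[0,0.01,0],"fingers":1},{"delta_rot":[0,0,0],"xyz":[0,0.015,0],"fingers":1},{"delta_rot":[0,0,0],"xyz":[0,0.019,0],"fingers":1},{"delta_rot":[0,0,0],"xyz":[0,0.023,0],"fingers":1},{"delta_rot":[0,0,0],"xyz":[0,0.027,0],"fingers":1}]'
python3 -m crank '[{"delta_rot":[0,0,0],"xyz":[0,0.003,0],"fingers":1},{"delta_rot":[0,0,0],"xyz":[0,0.006,0],"fingers":1},{"delta_rot":[0,0,0],"xyz":[0,0.009,0],"fingers":1},{"delta_rot":[0,0,0],"xyz":[0,0.011,0],"fingers":1}]'
```

```text
t: 12.75
eef_pos: [0.5458, 0.3217, 0.0455]
tool_rot: [0.002, 1.0, 0.003, -0.002]
contact_force: [0.4, 0.1, 0.0]
gripper_width: -0.006
grasp_force: 0.0
t: 13.35
eef_pos: [0.5478, 0.2977, 0.0479]
tool_rot: [-0.001, 1.0, 0.003, 0.001]
contact_force: [0.2, 2.3, 0.2]
gripper_width: -0.0
grasp_force: 1.3
t: 13.75
eef_pos: [0.5476, 0.286, 0.0474]
tool_rot: [-0.0, 1.0, 0.003, 0.0]
contact_force: [0.5, 2.4, 2.3]
gripper_width: -0.003
grasp_force: 1.3
```

```bash
python3 -m crank '[{"delta_rot":[0,0,0],"xyz":[0,0.002,0],"fingers":1},{"delta_rot":[0,0,0],"xyz":[0,0.004,0],"fingers":1},{"delta_rot":[0,0,0],"xyz":[0,0.006,0],"fingers":1},{"delta_rot":[0,0,0],"xyz":[0,0.006,0],"fingers":1}]'
```

```text
t: 14.15
eef_pos: [0.5476, 0.2831, 0.0477]
tool_rot: [-0.003, 1.0, 0.004, 0.001]
contact_force: [1.4, 9.3, -1.0]
gripper_width: -0.002
grasp_force: 4.5
```

```bash
python3 -m crank '[{"delta_rot":[0,0,0],"xyz":[0,0.002,0],"fingers":1},{"delta_rot":[0,0,0],"xyz":[0,0.004,0],"fingers":1},{"delta_rot":[0,0,0],"xyz":[0,0.004,0],"fingers":1}]'
python3 -m crank '[{"delta_rot":[0,0,0],"xyz":[0,-0.02,0],"fingers":1},{"delta_rot":[0,0,0],"xyz":[0,-0.03,0],"fingers":1},{"delta_rot":[0,0,0],"xyz":[0,-0.03,-0.04],"fingers":1},{"delta_rot":[0,0,0],"xyz":[-0.02,-0.03,-0.09],"fingers":1},{"delta_rot":[0,0,0],"xyz":[-0.05,-0.01,-0.13],"fingers":1},{"delta_rot":[0,0,0],"xyz":[-0.08,0.03,-0.17],"fingers":1},{"delta_rot":[0,0,0],"xyz":[-0.08,0.06,-0.21],"fingers":1},{"delta_rot":[0,0,0],"xyz":[-0.08,0.1,-0.25],"fingers":1},{"delta_rot":[0,0,0],"xyz":[-0.08,0.1,-0.25],"fingers":1},{"delta_rot":[0,0,0],"xyz":[-0.08,0.1,-0.25],"fingers":1}]'
python3 - <<'E'
from ov import *
c=viewer.read_camera("wrist")
overlay(c,[.549,.150,0],180,0,240,220,2.7,"pics/o6.png")
E
```

```text
t: 14.45
eef_pos: [0.5475, 0.2829, 0.0479]
tool_rot: [-0.006, 1.0, 0.005, 0.001]
contact_force: [2.1, 17.4, -7.8]
gripper_width: -0.005
grasp_force: 8.5
t: 15.45
eef_pos: [0.4697, 0.1721, 0.2997]
tool_rot: [0.001, 1.0, 0.0, 0.002]
contact_force: [0.0, 0.9, -0.6]
gripper_width: 0.001
grasp_force: 0.0
```

View pics/o6.png

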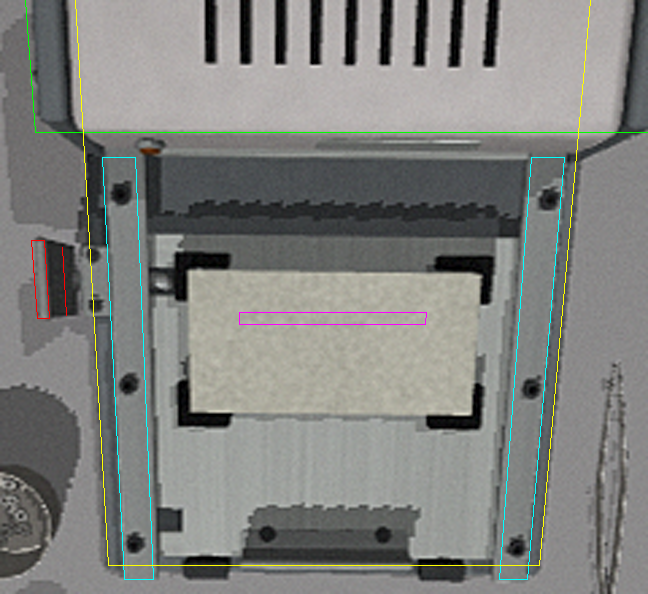

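The bolt is in the rear notch at (162,280), with the tab at its home outline. The shuttle is against the front stops, the tray is square in its nest, and the robot is clear.

```bash
python3 -c "
from station import job; print(job.hand_in())"
```

```text
the job is handed in; nothing more can be done
None
```

The job is handed in, though no verdict came back. The shuttle is drawn out to its front stop with the tray seated in its nest, the bolt is pushed home in the rear notch, and the arm is clear of everything.

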